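# Make up a three-bottle gift tray

## Task

Make up the wooden gift tray: lay the three small wine bottles from the pulp tray head to tail in its notched bars - the slim flute in the middle with its neck towards the robot, the stout sparkling bottle on the side next to the bored stopper block, the square-shouldered claret bottle on the other side, those two with their necks away from the robot, each centred lengthwise so that it keeps within the tray. Push the steel stopper fully home in the bore of the stopper block. Set the glass down gently and do not knock over the tall bottle standing at the back.

Things in the scene. Friction and masses are not known exactly. Their poses are not given: they have to be found in the camera images.
- sparkling: Stout sparkling-wine bottle: the fattest, sloping shoulders, long grey foil flaring to a 33 mm collar. Dark glass, 54 mm diameter, 200 mm long, 450 g, lying. Origin: grip point on its axis, near its balance point, 58 mm from the foot; x along the axis to the neck (any roll). Plain cylinder from the foot to 47 mm past the origin. Axis height: 37 mm in the pulp tray, 49 mm in the wooden tray.
- claret: Claret bottle: the shortest, abrupt square shoulders, thin straight neck. Dark glass, 48 mm diameter, 182 mm long, 360 g, lying. Origin: grip point on its axis, near its balance point, 62 mm from the foot; x along the axis to the neck (any roll). Plain cylinder from the foot to 50 mm past the origin. Axis height: 33 mm in the pulp tray, 45 mm in the wooden tray.
- flute: Flute bottle: the slimmest and longest, tapering gradually to its neck, no shoulder. Dark glass, 43 mm diameter, 225 mm long, 360 g, lying. Origin: grip point on its axis, near its balance point, 78 mm from the foot; x along the axis to the neck (any roll). Plain cylinder from the foot to 47 mm past the origin. Axis height: 30 mm in the pulp tray, 42 mm in the wooden tray.
- stopper: Steel stopper, upright, 170 g. Origin: centre of its lower end, z up. Shank 20 mm diameter, 26 mm long, 3 mm chamfer at the tip; flange 32 mm wide at 26 to 30 mm; head to grip, 28 mm diameter, at 30 to 56 mm. At the start it hangs loosely in the grey stand, flange on the stand's top, origin 26 mm above the bench.
- gift_tray: Wooden tray, fixed, 236 (x) x 330 (y) mm, base 12 mm thick. Origin: centre of underside; x away from robot, y left. Bars 16 mm wide, tops 32 mm up, across it at x = -69, 0, 69 mm, each with V notches at y = -78, 0, 78; fingers fit between bars. Bottle origins belong at x = -35, y = +-78 (outer, necks to +x) and x = 35, y = 0 (flute, neck to -x). The other end has a corkscrew block.
- stopper_block: Bored block, darker wood, 60 x 44 x 34 mm high, fixed on either end of the tray's base (tray y = +142 or -142 mm; varies). Origin: centre of its underside, 12 mm above the bench; z up. Bore at its middle, vertical, 22 mm diameter, 30 mm deep, mouth 34 mm above the origin, 2 mm chamfer. Stopper home: flange flat on the block, stopper's origin 8 mm above the block's.
- stock_tray: Moulded pulp tray, fixed, holding the bottles at the start; 230 (x) x 262 (y) mm, ridges 19 mm high. Origin: centre of underside; x towards the necks (roughly to the robot's left). Troughs at y = -84, 0, 84 mm, one bottle in each in any order, bottle origins near x = -35 mm; there (x = -61 to -9) the ridges are cut away for the fingers, floor 4 mm above the bench.
- stopper_stand: Grey plastic stand for the stopper, fixed, 54 x 54 x 52 mm high, 25 mm hole in its top. Origin: centre of underside. A yellow tape roll (80 mm wide, 48 high) and a white label roll (64 mm wide, 44 high) stand in line with it, in any order, 100 mm apart along x.
- standing_bottle: Full-size wine bottle standing loose at the back of the bench, 76 mm diameter, 300 mm high. Origin: centre of its foot, z up. Not to be knocked over.
Not all that is in view belongs to the job. There is more than one size of the stopper; the one meant has the size given above.

How it is judged:
At the end, for the whole second after the job is handed in: Bottles at rest in their notches, in the order and neck directions asked: within 18 mm lengthwise, 10 mm sideways, 5 mm in height, 0.14 rad. Stopper upright in the bore, flange within 2.5 mm of the block's top. All released, standing bottle upright (x of sparkling in the frame of gift_tray between -0.053 and -0.017 m and x of gift_tray in the frame of sparkling between 0.017 and 0.053 m and angle between the x axis of each of sparkling, claret, flute and the x axis of gift_tray, either way round below 0.14 rad and z of sparkling in the frame of gift_tray between 0.0439609 and 0.0539609 m and linear speed of each of sparkling, claret, flute, stopper below 0.01 m/s and angular speed of each of sparkling, claret, flute below 0.1 rad/s and x of claret in the frame of gift_tray between -0.053 and -0.017 m and x of gift_tray in the frame of claret between 0.017 and 0.053 m and z of claret in the frame of gift_tray between 0.0402986 and 0.0502986 m and x of flute in the frame of gift_tray between 0.017 and 0.053 m and x of gift_tray in the frame of flute between 0.017 and 0.053 m and z of flute in the frame of gift_tray between 0.0372467 and 0.0472467 m and y of flute in the frame of gift_tray between -0.01 and 0.01 m and ((y of stopper_block in the frame of gift_tray above 0 m and y of sparkling in the frame of gift_tray between 0.068 and 0.088 m and y of claret in the frame of gift_tray between -0.088 and -0.068 m) or (y of stopper_block in the frame of gift_tray below 0 m and y of sparkling in the frame of gift_tray between -0.088 and -0.068 m and y of claret in the frame of gift_tray between 0.068 and 0.088 m)) and z of stopper in the frame of stopper_block between 0.004 and 0.0105 m and horizontal distance between stopper and stopper_block below 0.004 m and angle between stopper's own z axis and vertical below 0.08 rad and angle between standing_bottle's own z axis and vertical below 0.15 rad); the robot touches nothing.
It fails at once if the standing bottle is knocked over (angle between standing_bottle's own z axis and vertical above 0.3 rad).
It fails at once if a small bottle is banged on the wooden tray (more than 60 N) (contact force between any of sparkling, claret, flute and gift_tray above 60 N).
It fails at once if a small bottle is dropped (falls freely by some 20 mm or more) ((contact force between the fingers and sparkling below 0.05 N and linear speed of sparkling above 0.6 m/s) or (contact force between the fingers and claret below 0.05 N and linear speed of claret above 0.6 m/s) or (contact force between the fingers and flute below 0.05 N and linear speed of flute above 0.6 m/s)).
It also fails if it takes over 122 s, if anything falls off the work surface, if the arm or the gripper's body presses on something with over 40 N, if the wrist force passes 120 N, or if a joint passes its speed limit or range.

## Robot

A 7-joint arm with a two-finger parallel gripper is mounted at the origin on the work surface. World frame = base frame: x ahead of the robot, y to its left, z up, the work surface at z = 0. Lengths are in m, angles in rad, forces in N, time in s.
With the tool pointing down it reaches from about 0.4 to 0.85 m from the base axis. Payload 4.5 kg.
Tool frame: the origin (TCP) lies on the centre line of the jaws, within the pads' length; the fingertips stand 8 mm ahead of it and the grasp point (between the pads) lies 11 mm behind it; z points along the fingers, x is the direction in which the jaws open and shut, and the axes are right-handed (so a half turn about z gives the same grasp; the last joint's range is limited). The gripper opens to 88 mm and grips with 3 to 60 N. Pads are 18 mm wide; open, the fingers measure 123 mm over their backs; the gripper's body (75 mm by 187 mm) begins 45 mm behind the grasp point.
Start: joints at [-1.27, 0.689, -0.195, 1.565, 0.157, 0.902, -0.215], TCP at [0.165, 0.603, 0.247] pointing down, gripper open.
Joint ranges: [-3.01, 3.01], [-0.46, 2.08], [-1.47, 1.51], [0.13, 2.56], [-1, 4.14], [0.04, 2.09], [-2.66, 2.66]. Speed limits (rad/s): [2.57, 2.57, 3.14, 3.14, 3.14, 3.14, 3.14].

## Interface

Orientations are given as a unit quaternion [x, y, z, w].
In Python, from plant import r gives the robot as it stands.
- The arm moves only by the shell command python3 -m pendant 'ROWS' [FORCE]. ROWS is JSON, a list of rows, each a list of 3 entries, a list of its own where there are three numbers: the turn, a rotation vector about the tool's x, y, z in rad, then the shift along the tool's x, y, z in m, then the opening, from 0 (shut) to 1 (fully open). In form: [[[wx, wy, wz], [tx, ty, tz], claw], ...]. A call has 1 to 10 rows; each row is the pose to reach, as a shift and turn from the pose commanded when the call began, along the tool's axes at that moment; what a row does not reach only later rows make up. A row lasts 1/10 s, in which the tool goes at most 50 mm and 8.59 degrees, less where a joint would pass 70% of its speed; a pose out of reach is approached as far as the arm can. A call with a gripper value outside its range is refused whole. The fingers move at their own pace and stop on an object; FORCE is the grip in N (left out, the last holds). Time passes only in rows, so rows that repeat a pose let the fingers close. It gives the time, the measured TCP pose, the force and the opening at its end, in the units of the state.
- r.get_state(): the state, without advancing time (a new reading comes with each control period).
- r.snapshot(name): name is "scene" or "top"; returns a dict with "image" (384x512x3 uint8, red, green, blue), "mtx" (3x3 intrinsics, pixels), "dist" ([k1, k2, p1, p2, k3] as OpenCV has them; the pictures are not rectified), "R" (3x3) and "t" (3): a world point X has camera coordinates R X + t. Camera axes: x right, y down, z forward; pixel columns grow to the right and rows downward; lengths in m; the calibration is good to about 2 mm. A picture is of the moment at which its call begins. There is no depth.
- r.finish_job(): hands the job in, once; it reports no verdict.
The state is a dict: "clock": time; "q": joint angles; "qd": joint speeds; "joint_torque": joint torques, N m; "tool_pos": TCP position; "eef_rot": TCP orientation; "contact_force": force on the tool from outside, world axes, zero at the start; "moment": the same for the moment, N m; "opening": opening from 0.0 (shut) to 1.0 (fully open).
Only numpy, scipy, OpenCV 4.12 (cv2) and the standard library are available. Lean on these libraries where they do the work, as an engineer would, in place of code of your own. Each camera call takes 0.05 s, during which the arm holds its last target. There are 200 camera calls.

## Working session

There is one attempt and no reset: what is moved stays moved. The work goes in short steps, Python scripts to look and compute and a shell command to move; the robot and the scene stay as the last step left them, time stands still between calls to the robot, and variables do not carry over. Pictures are saved under pics/ and viewed, about 12 in all and at most 16, crops included, and the job is handed in when it is done.

```bash
ls; mkdir -p pics; python3 - <<'E'
from plant import r
import cv2,pickle
print(r.get_state())
for n in("scene","top"):
    s=r.snapshot(n); pickle.dump(s,open(n+"0.pkl","wb"))
    cv2.imwrite(f"pics/{n}0.png",cv2.resize(s["image"][:,:,::-1],(800,600),interpolation=cv2.INTER_CUBIC)); print(n,s["mtx"],s["dist"],s["R"],s["t"])
E
```

```text
pics
{'clock': 0.0, 'q': array([-1.27021349,  0.68997192, -0.19450023,  1.56632904,  0.15730263,
        0.90250583, -0.2150959 ]), 'qd': array([-0.0006586 , -0.00022684,  0.00056237, -0.00307355, -0.0018135 ,
       -0.00113213,  0.0001208 ]), 'joint_torque': array([ 4.48034225e-04, -5.27566302e+01, -1.26707789e+00, -1.53426486e+01,
       -5.26687992e-02,  6.73196657e-03,  1.79823228e-04]), 'tool_pos': array([0.16466205, 0.60228394, 0.2459212 ]), 'eef_rot': array([ 7.94843842e-01,  6.06813345e-01, -6.78338286e-04,  6.08971451e-04]), 'contact_force': array([-0.59923287,  0.2517334 ,  0.35335611]), 'moment': array([ 0.00351085, -0.02766185,  0.03363043]), 'opening': 1.0009742479893105}
scene [[357.00332255   0.         263.86872262]
 [  0.         357.00332255 187.57225172]
 [  0.           0.           1.        ]] [0.00984186 0.         0.         0.         0.        ] [[ 0.67182195  0.74046577 -0.01912339]
 [ 0.55814085 -0.52303481 -0.6441377 ]
 [-0.48696412  0.4220723  -0.76467047]] [-0.36301128 -0.30441676  1.15988219]
top [[357.05834595   0.         254.11618495]
 [  0.         357.05834595 189.08075282]
 [  0.           0.           1.        ]] [-0.10281457  0.          0.          0.          0.        ] [[-0.0240492  -0.99950552 -0.02025727]
 [-0.98648928  0.02701088 -0.16158376]
 [ 0.16205102  0.01609762 -0.98665107]] [-0.00087209  0.6017803   0.86135751]
```

View pics/top0.png

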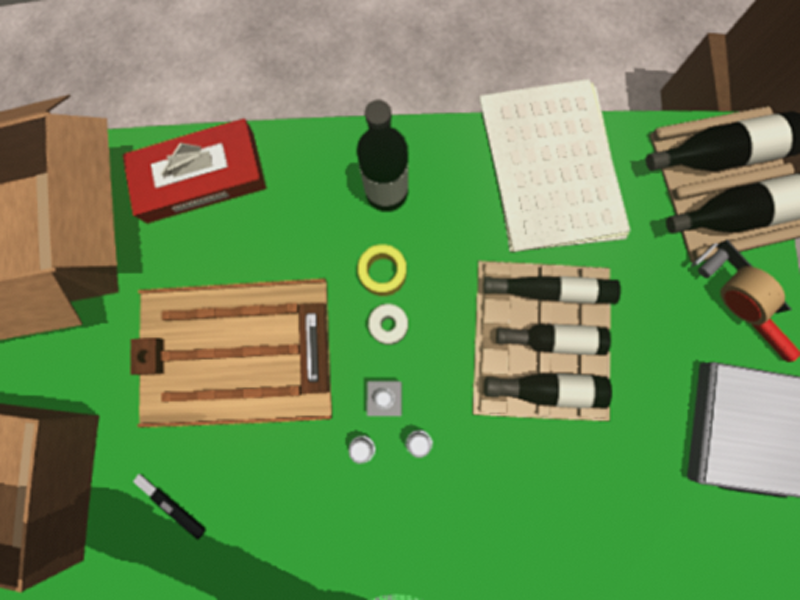

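View pics/scene0.png

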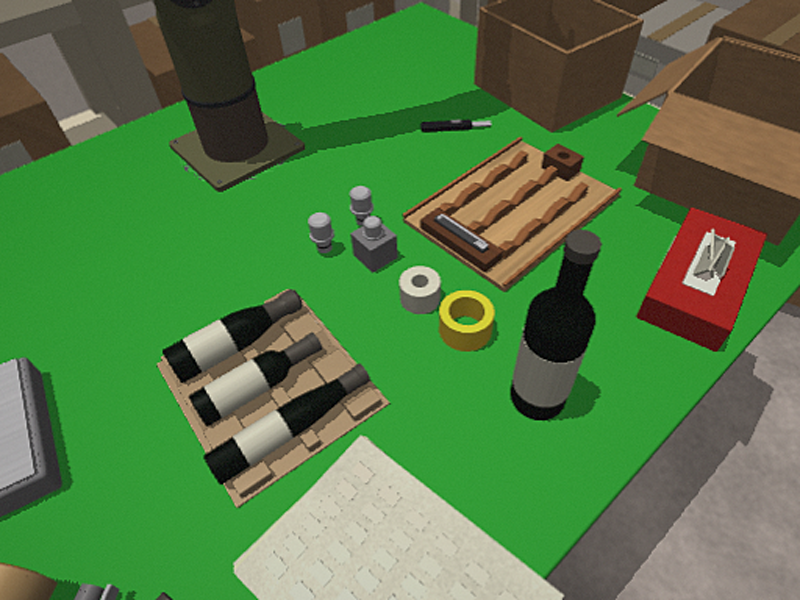

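Top view (800x600): the gift tray is at (235,352), with its stopper block at the left end (147,356), i.e. +y. Necks point left.
- **Bottle candidates:** (550,290) long and slim, (550,340) short with square shoulders, (548,390) stout. Two big bottles at (740,150) and (770,200) are not meant.
- **Stopper candidates:** (383,397) in the stand, and loose ones at (360,449) and (418,443). I choose the one in the stand.

I'll check these in crops.

```bash
python3 - <<'E'
import cv2,pickle
s=pickle.load(open("top0.pkl","rb"))["image"][:,:,::-1]
def crop(n,x0,y0,w,h,k):
    c=cv2.resize(s[y0:y0+h,x0:x0+w],None,fx=k,fy=k,interpolation=cv2.INTER_CUBIC)
    for i in range(0,w,20): cv2.putText(c,str(x0+i),(i*k,10),0,.35,(0,0,255),1); cv2.line(c,(i*k,0),(i*k,h*k),(0,0,255) ,1) if 0 else cv2.line(c,(i*k,12),(i*k,18),(0,0,255),1)
    for i in range(0,h,20): cv2.putText(c,str(y0+i),(0,i*k+4),0,.35,(0,0,255),1)
    cv2.imwrite(f"pics/{n}.png",c)
crop("stock",225,160,180,140,4); crop("gift",75,170,145,115,5)
E
```

```text
(no output)
```

View pics/stock.png

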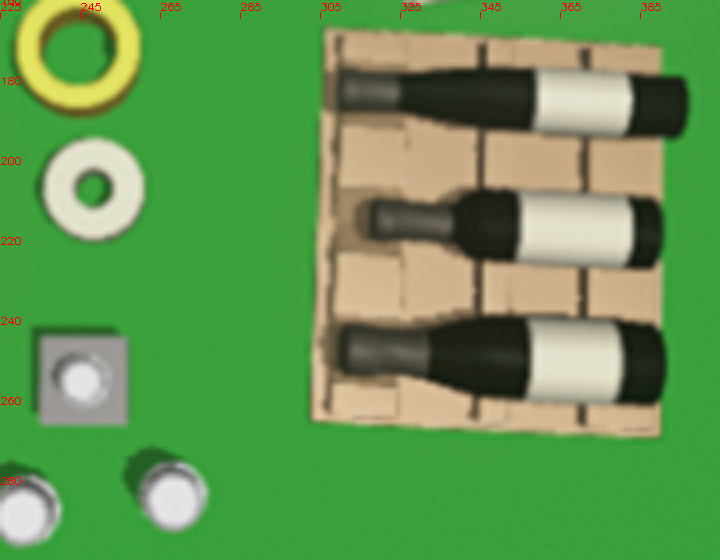

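View pics/gift.png

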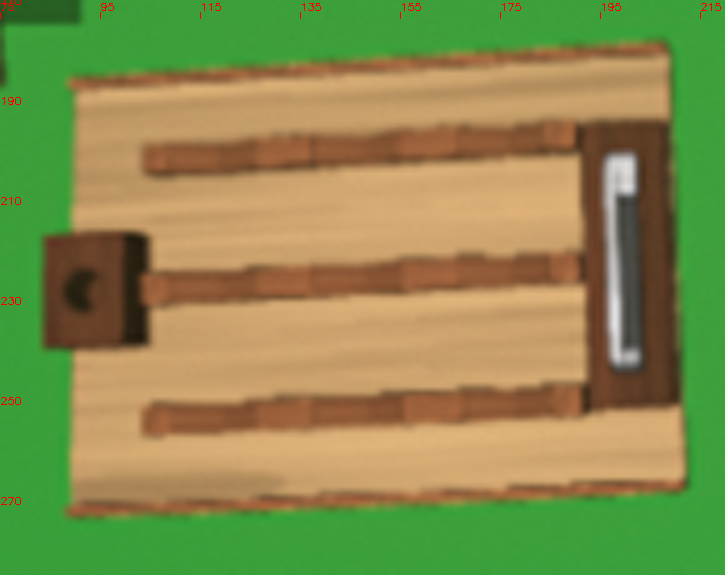

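Crops: the rows are flute (top, foot at (688,107)), claret (middle, foot (663,232)) and sparkling (bottom, foot (665,362)). The stopper head is at (80,380) in the stand, narrower than the loose ones beside it. In the gift crop the bore is at (82,290), and the bar ends are at u≈143 and 577.

```bash
cat > h.py <<'E'
import numpy as np,cv2,pickle
from scipy.spatial.transform import Rotation as Ro
def P(s,uv,z):
    n=cv2.undistortPoints(np.array([[uv]],float),s["mtx"],s["dist"])[0,0]
    d=s["R"].T@np.array([n[0],n[1],1]); c=-s["R"].T@s["t"]
    return (c+d*(z-c[2])/d[2])
def cr(u,v,x0,y0,k): return ((u+.5)/k-.5+x0,(v+.5)/k-.5+y0)
def go(pos,yaw=None):
    """shift in tool axes to world pos (measured pose), turn about tool z to make tool x at world yaw"""
    from plant import r
    st=r.get_state(); R=Ro.from_quat(st["eef_rot"]); 
    d=R.inv().apply(np.array(pos)-st["tool_pos"])
    x=R.as_matrix()[:,0]; a=np.arctan2(x[1],x[0])
    print("t",st["clock"],"pos",st["tool_pos"].round(4),"xyaw",round(a,4),"shift",d.round(4),"F",st["contact_force"].round(1),"open",round(st["opening"],3))
    if yaw is not None:
        t=-(yaw-a); t=(t+np.pi/2)%np.pi-np.pi/2; print("turn z",round(t,4),"alt",round(t-np.sign(t)*np.pi,4))
E
python3 - <<'E'
from h import *
s=pickle.load(open("top0.pkl","rb"))
print("cam",-s["R"].T@s["t"])
S=lambda u,v,z:P(s,cr(u,v,225,160,4),z)
G=lambda u,v,z:P(s,cr(u,v,75,170,5),z)
for n,f,m,z,rad,L,o in(("fl",(688,107),(338,90),.030,.0215,.225,.078),("cl",(663,232),(370,218),.033,.024,.182,.062),("sp",(665,362),(340,350),.037,.027,.2,.058)):
    a=S(*f,z);b=S(*m,z);d=b-a;l=np.linalg.norm(d);mid=(a+b)/2;d/=l
    print(n,a.round(4),b.round(4),"len",l.round(4),L,"yaw",np.degrees(np.arctan2(d[1],d[0])).round(2),"origin mid",(mid-d*(L/2-o)).round(4),"foot",(a+d*o).round(4))
print("stopper",S(80,380,.082),"stand",S(83,380,.052))
print("others",S(22,515,.056),S(172,500,.056))
print("yellow",S(78,47,.048),"white",S(93,188,.044))
for q in((43,235),(125,233),(125,347),(43,347),(82,290)): print("blk",G(*q,.046).round(4))
for l,rr in(((143,158),(577,135)),((143,288),(577,267)),((143,420),(577,398))):
    a=G(*l,.032);b=G(*rr,.032);print("bar",a.round(4),b.round(4),np.linalg.norm(b-a).round(4),"yaw",np.degrees(np.arctan2(a[0]-b[0],a[1]-b[1])).round(2),"mid",((a+b)/2).round(4))
for q in((70,82),(667,45),(688,487),(70,513)): print("corner",G(*q,.012).round(4))
# standing bottle foot from the scene view
s=pickle.load(open("scene0.pkl","rb"))
print("standing",P(s,(542/1.5625,405/1.5625),0).round(3))
for q in((520,140),(620,190),(505,286),(405,215)): print("corner sc",P(s,(q[0]/1.5625,q[1]/1.5625),.012).round(4))
print("bore sc",P(s,(563/1.5625,157/1.5625),.046))
E
```

```text
cam [ 0.45404498 -0.03099208  0.94707956]
fl [ 0.6016 -0.3909  0.03  ] [ 0.6191 -0.16    0.03  ] len 0.2315 0.225 yaw 85.66 origin mid [ 0.6078 -0.3098  0.03  ] foot [ 0.6075 -0.3131  0.03  ]
cl [ 0.5199 -0.3661  0.033 ] [ 0.5347 -0.1761  0.033 ] len 0.1905 0.182 yaw 85.55 origin mid [ 0.525 -0.3    0.033] foot [ 0.5247 -0.3043  0.033 ]
sp [ 0.4369 -0.3597  0.037 ] [ 0.4514 -0.1525  0.037 ] len 0.2077 0.2 yaw 86.0 origin mid [ 0.4413 -0.298   0.037 ] foot [ 0.441  -0.3018  0.037 ]
stopper [0.43782955 0.00965886 0.082     ] stand [0.43722504 0.00921019 0.052     ]
others [0.35632502 0.04804454 0.056     ] [ 0.36341014 -0.0437184   0.056     ]
yellow [0.64860975 0.0082918  0.048     ] white [0.55758016 0.00070884 0.044     ]
blk [0.5413 0.4327 0.046 ]
blk [0.5416 0.3875 0.046 ]
blk [0.4825 0.3853 0.046 ]
blk [0.483  0.4301 0.046 ]
blk [0.5123 0.4099 0.046 ]
bar [0.5827 0.3856 0.032 ] [0.5891 0.1515 0.032 ] 0.2342 yaw -1.56 mid [0.5859 0.2686 0.032 ]
bar [0.5137 0.3829 0.032 ] [0.5203 0.1513 0.032 ] 0.2317 yaw -1.62 mid [0.517  0.2671 0.032 ]
bar [0.445  0.3807 0.032 ] [0.4534 0.1513 0.032 ] 0.2295 yaw -2.09 mid [0.4492 0.266  0.032 ]
corner [0.6287 0.4388 0.012 ]
corner [0.6395 0.1071 0.012 ]
corner [0.4066 0.0975 0.012 ]
corner [0.396  0.4292 0.012 ]
standing [ 0.812 -0.007  0.   ]
corner sc [0.3991 0.4242 0.012 ]
corner sc [0.6285 0.4369 0.012 ]
corner sc [0.6404 0.108  0.012 ]
corner sc [0.4068 0.1039 0.012 ]
bore sc [0.51891004 0.39988601 0.046     ]
```

```bash
python3 - <<'E'
import cv2,pickle
s=pickle.load(open("scene0.pkl","rb"))["image"][:,:,::-1]
c=s[80:195,190:400]; cv2.imwrite("pics/sc.png",cv2.resize(c,(787,431),interpolation=cv2.INTER_CUBIC))
E
```

```text
(no output)
```

View pics/sc.png

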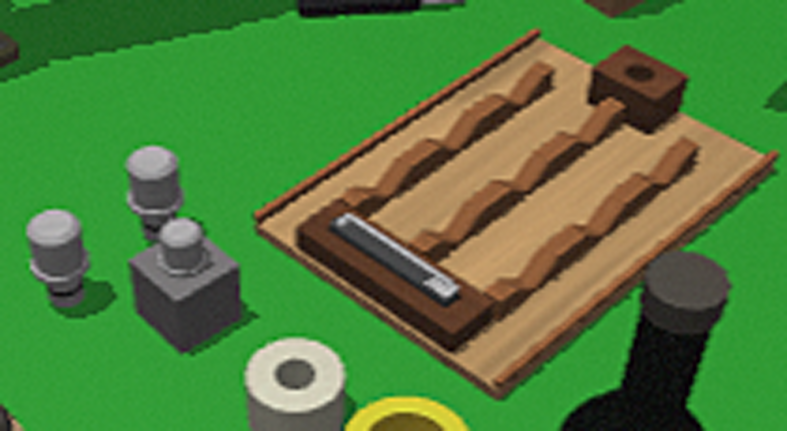

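Scene crop: the stopper in the stand (182,245) is clearly slimmer than the two loose ones, so it fits the description. The corkscrew block is low, about 20 mm. I'll start with the stopper.

```bash
python3 - <<'E'
from h import *
go((.4378,.0095,.16),0.033)
s=pickle.load(open("scene0.pkl","rb"))
C=lambda u,v,z:P(s,cr(u,v,190,80,3.748),z).round(4)
for q in((626,46),(687,78),(652,98),(590,70),(640,73)): print(C(*q,.046))
print("stopper",C(182,226,.082),"stand corners",C(187,303,.052),C(131,262,.052),C(240,268,.052))
E
```

```text
t 0.1 pos [0.1647 0.6024 0.246 ] xyaw 1.3041 shift [-0.4998  0.4197  0.0869] F [ 0.1  0.2 -0.3] open 1.0
turn z 1.2711 alt -1.8705
[0.4852 0.4256 0.046 ]
[0.544  0.4262 0.046 ]
[0.5409 0.3867 0.046 ]
[0.4857 0.3804 0.046 ]
[0.515  0.4053 0.046 ]
stopper [0.4368 0.0098 0.082 ] stand corners [ 0.47   -0.0162  0.052 ] [ 0.4138 -0.0191  0.052 ] [0.4691 0.0311 0.052 ]
```

```bash
T='[[0,0,1.27],[-0.168,0.341,0.046],1]'; python3 -m pendant '[[[0,0,0.1],[-0.01,0.02,0.003],1],[[0,0,0.25],[-0.03,0.06,0.01],1],[[0,0,0.4],[-0.05,0.1,0.02],1],[[0,0,0.54],[-0.07,0.142,0.025],1],[[0,0,0.68],[-0.09,0.183,0.03],1],[[0,0,0.82],[-0.11,0.223,0.035],1],[[0,0,0.96],[-0.13,0.264,0.04],1],[[0,0,1.1],[-0.15,0.304,0.046],1],[[0,0,1.22],[-0.163,0.331,0.046],1],[[0,0,1.27],[-0.168,0.341,0.046],1]]'
python3 -c "
from h import *
go((.4375,.0095,.12),0.033)"
```

```text
clock: 1.1
tool_pos: [0.4522, 0.3474, 0.2004]
eef_rot: [1.0, 0.013, 0.001, 0.001]
contact_force: [0.0, 0.4, 0.3]
opening: 0.996
t 1.1 pos [0.4522 0.3474 0.2004] xyaw 0.0255 shift [-0.0234  0.3372  0.0812] F [0.  0.4 0.3] open 0.996
turn z -0.0075 alt 3.1341
```

```bash
python3 -m pendant '[[[0,0,0],[-0.002,0.03,0.005],1],[[0,0,0],[-0.005,0.075,0.015],1],[[0,0,0],[-0.008,0.12,0.03],1],[[0,0,0],[-0.011,0.165,0.045],1],[[0,0,0],[-0.014,0.21,0.06],1],[[0,0,0],[-0.018,0.255,0.07],1],[[0,0,0],[-0.021,0.3,0.08],1],[[0,0,0],[-0.0225,0.325,0.081],1],[[0,0,0],[-0.0225,0.336,0.081],1],[[0,0,0],[-0.0225,0.336,0.081],1]]'
python3 -c "
from h import *
go((.4375,.0095,.068),0.033)"
```

```text
clock: 2.1
tool_pos: [0.4387, 0.0145, 0.1198]
eef_rot: [1.0, 0.017, 0.0, -0.0]
contact_force: [-0.1, -0.2, 0.6]
opening: 0.996
t 2.1 pos [0.4387 0.0145 0.1198] xyaw 0.0335 shift [-0.0013  0.005   0.0518] F [-0.1 -0.2  0.6] open 0.996
turn z 0.0005 alt -3.1411
```

```bash
python3 -m pendant '[[[0,0,0],[-0.001,0.002,0.01],1],[[0,0,0],[-0.001,0.002,0.025],1],[[0,0,0],[-0.001,0.002,0.04],1],[[0,0,0],[-0.001,0.002,0.05],1],[[0,0,0],[-0.001,0.002,0.0515],1],[[0,0,0],[-0.001,0.002,0.0515],1]]'; python3 -m pendant '[[[0,0,0],[0,0,0],0.6],[[0,0,0],[0,0,0],0.4],[[0,0,0],[0,0,0],0.3],[[0,0,0],[0,0,0],0.2],[[0,0,0],[0,0,0],0.1],[[0,0,0],[0,0,0],0.1],[[0,0,0],[0,0,0],0.1]]' 30
python3 -c "
from h import *
go((.513,.408,.14),0.033)"
```

```text
clock: 2.7
tool_pos: [0.4375, 0.0135, 0.0682]
eef_rot: [1.0, 0.018, -0.0, -0.0]
contact_force: [0.5, -0.2, 0.7]
opening: 1.001
clock: 3.4
tool_pos: [0.4374, 0.0123, 0.0682]
eef_rot: [1.0, 0.017, -0.0, -0.0]
contact_force: [-0.1, -0.6, 0.6]
opening: 0.389
t 3.4 pos [0.4374 0.0123 0.0682] xyaw 0.0339 shift [ 0.089  -0.3929 -0.0718] F [-0.1 -0.6  0.6] open 0.389
turn z 0.0009 alt -3.1406
```

```bash
python3 -m pendant '[[[0,0,0],[0,0.002,0],0.1],[[0,0,0],[0,0.002,0],0.1],[[0,0,0],[0,0.002,0],0.1],[[0,0,0],[0,0.002,0],0.1],[[0,0,0],[0,0.002,0],0.1]]' 30
python3 -c "
from h import *
go((.513,.408,.15),0.033)"
```

```text
clock: 3.9
tool_pos: [0.4374, 0.0102, 0.0682]
eef_rot: [1.0, 0.017, -0.0, 0.0]
contact_force: [0.6, 0.2, 0.2]
opening: 0.306
t 3.9 pos [0.4374 0.0102 0.0682] xyaw 0.0338 shift [ 0.089  -0.395  -0.0819] F [0.6 0.2 0.2] open 0.306
turn z 0.0008 alt -3.1408
```

```bash
python3 -m pendant '[[[0,0,0],[0,0,-0.01],0.1],[[0,0,0],[0,0,-0.03],0.1],[[0,0,0],[0,0,-0.055],0.1],[[0,0,0],[0.005,-0.015,-0.075],0.1],[[0,0,0],[0.012,-0.05,-0.08],0.1],[[0,0,0],[0.022,-0.092,-0.08],0.1],[[0,0,0],[0.031,-0.134,-0.08],0.1],[[0,0,0],[0.04,-0.176,-0.08],0.1],[[0,0,0],[0.05,-0.218,-0.08],0.1],[[0,0,0],[0.06,-0.26,-0.08],0.1]]' 30
python3 -m pendant '[[[0,0,0],[0.009,-0.04,0],0.1],[[0,0,0],[0.018,-0.08,0],0.1],[[0,0,0],[0.025,-0.112,0],0.1],[[0,0,0],[0.029,-0.13,0],0.1],[[0,0,0],[0.029,-0.135,0.01],0.1],[[0,0,0],[0.029,-0.135,0.02],0.1],[[0,0,0],[0.029,-0.135,0.03],0.1],[[0,0,0],[0.029,-0.135,0.03],0.1],[[0,0,0],[0.029,-0.135,0.03],0.1]]'
python3 - <<'E'
from h import *
from plant import r
go((.513,.408,.10),0.033)
s=r.snapshot("scene"); pickle.dump(s,open("scene1.pkl","wb"))
c=s["image"][60:160,290:440,::-1]; cv2.imwrite("pics/ins.png",cv2.resize(c,(750,500),interpolation=cv2.INTER_CUBIC))
E
```

```text
clock: 4.9
tool_pos: [0.4881, 0.274, 0.1489]
eef_rot: [1.0, 0.017, -0.0, 0.0]
contact_force: [0.7, -0.7, -1.6]
opening: 0.308
clock: 5.8
tool_pos: [0.513, 0.4065, 0.1178]
eef_rot: [1.0, 0.016, -0.001, 0.001]
contact_force: [-0.2, 0.3, -0.9]
opening: 0.31
t 5.8 pos [0.513  0.4065 0.1178] xyaw 0.0324 shift [ 0.     -0.0015  0.0178] F [-0.2  0.3 -0.9] open 0.31
turn z -0.0006 alt 3.141
```

View pics/ins.png

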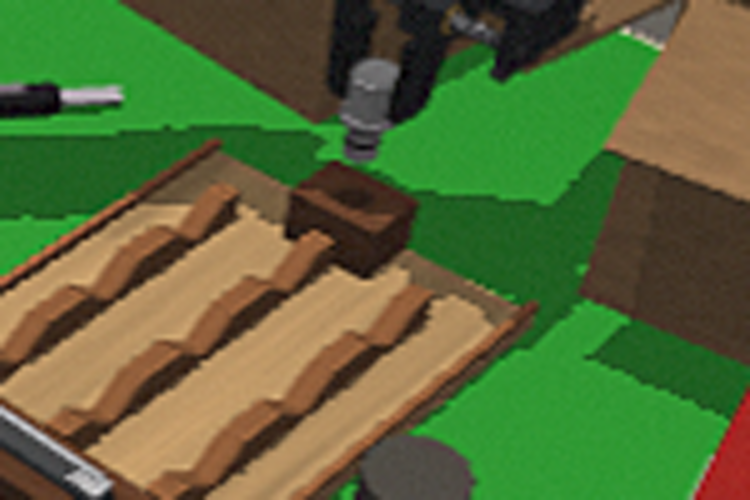

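```bash
python3 - <<'E'
from h import *
s=pickle.load(open("scene1.pkl","rb"))
def pj(X):
    q=cv2.projectPoints(np.array([X],float),cv2.Rodrigues(s["R"])[0],s["t"],s["mtx"],s["dist"])[0][0,0]; return ((q[0]+.5-290)*5-.5,(q[1]+.5-60)*5-.5)
x,y=.513,.4065
for z in(.046,.0756,.1016,.1316): print(z,np.round(pj((x,y,z)),1))
for d in((.005,0),(0,.005)): print(d,np.round(pj((x+d[0],y+d[1],.046)),1))
for c in((.5123,.4099),(.515,.4053)): print("bore?",np.round(pj((*c,.046)),1))
b=P(s,cr(355,197,290,60,5),.046); print(b)
E
```

```text
0.046 [352.6 195.2]
0.0756 [362.3 152. ]
0.1016 [371.2 112.5]
0.1316 [382.   64.8]
(0.005, 0) [359.5 198.9]
(0, 0.005) [357.9 191.6]
bore? [355.3 192.3]
bore? [354.  197.6]
[0.51504861 0.40613183 0.046     ]
```

```bash
python3 -m pendant '[[[0,0,0],[0.001,-0.001,0.01],0.1],[[0,0,0],[0.001,-0.001,0.02],0.1],[[0,0,0],[0.001,-0.001,0.027],0.1],[[0,0,0],[0.001,-0.001,0.03],0.1],[[0,0,0],[0.001,-0.001,0.033],0.1],[[0,0,0],[0.001,-0.001,0.036],0.1],[[0,0,0],[0.001,-0.001,0.036],0.1]]' 30
python3 -c "
from h import *
go((.514,.4075,.0622),0.033)"
```

```text
clock: 6.55
tool_pos: [0.5135, 0.4107, 0.0825]
eef_rot: [1.0, 0.017, -0.0, -0.001]
contact_force: [-1.6, 2.7, 0.5]
opening: 0.303
t 6.55 pos [0.5135 0.4107 0.0825] xyaw 0.0349 shift [0.0004 0.0032 0.0203] F [-1.6  2.7  0.5] open 0.303
turn z 0.0019 alt -3.1397
```

```bash
python3 -m pendant '[[[0,0,0],[0,-0.001,0.004],0.1],[[0,0,0],[0,-0.001,0.008],0.1],[[0,0,0],[0,-0.001,0.012],0.1],[[0,0,0],[0,-0.001,0.016],0.1],[[0,0,0],[0,-0.001,0.019],0.1],[[0,0,0],[0,-0.001,0.019],0.1]]' 30
python3 -c "
from h import *
go((.5135,.4107,.0622),0.033)"
```

```text
clock: 7.15
tool_pos: [0.5134, 0.4108, 0.0626]
eef_rot: [1.0, 0.017, -0.0, -0.0]
contact_force: [-2.7, 4.8, -2.6]
opening: 0.306
t 7.15 pos [0.5134 0.4108 0.0626] xyaw 0.0345 shift [0.0001 0.0001 0.0004] F [-2.7  4.8 -2.6] open 0.306
turn z 0.0015 alt -3.14
```

```bash
python3 -m pendant '[[[0,0,0],[0,0,0.001],0.1],[[0,0,0],[0,0,0.002],0.1],[[0,0,0],[0,0,0.003],0.1],[[0,0,0],[0,0,0.003],0.1]]' 30; python3 -m pendant '[[[0,0,0],[0,0,0],0.6],[[0,0,0],[0,0,0],0.6],[[0,0,0],[0,0,0],0.7],[[0,0,0],[0,0,0],0.8]]'
python3 -c "
from h import *
go((.441,-.308,.2),-.075)"
```

```text
clock: 7.55
tool_pos: [0.5134, 0.4112, 0.0622]
eef_rot: [1.0, 0.017, -0.0, -0.001]
contact_force: [-7.2, 2.5, 13.1]
opening: 0.306
clock: 7.95
tool_pos: [0.5146, 0.4091, 0.0599]
eef_rot: [1.0, 0.017, 0.0, 0.001]
contact_force: [1.2, -0.0, -0.0]
opening: 0.643
t 7.95 pos [0.5146 0.4091 0.0599] xyaw 0.033 shift [-0.0972  0.7145 -0.1392] F [ 1.2 -0.  -0. ] open 0.643
turn z 0.108 alt -3.0335
```

```bash
python3 -m pendant '[[[0,0,0],[0,0,-0.02],0.8],[[0,0,0],[0,0,-0.06],0.8],[[0,0,0],[0,0,-0.1],0.8],[[0,0,0],[-0.005,0.03,-0.13],0.8],[[0,0,0],[-0.01,0.075,-0.14],0.8],[[0,0,0.01],[-0.016,0.12,-0.14],0.8],[[0,0,0.02],[-0.022,0.165,-0.14],0.8],[[0,0,0.04],[-0.028,0.21,-0.14],0.8],[[0,0,0.06],[-0.035,0.255,-0.14],0.8],[[0,0,0.08],[-0.041,0.3,-0.14],0.8]]'
python3 -m pendant '[[[0,0,0.01],[-0.01,0.045,0],0.8],[[0,0,0.03],[-0.016,0.09,0],0.8],[[0,0,0.03],[-0.022,0.135,0],0.8],[[0,0,0.03],[-0.028,0.18,0],0.8],[[0,0,0.03],[-0.035,0.225,0],0.8],[[0,0,0.03],[-0.041,0.27,0.01],0.8],[[0,0,0.03],[-0.048,0.315,0.02],0.8],[[0,0,0.03],[-0.055,0.355,0.04],0.8],[[0,0,0.03],[-0.058,0.375,0.06],0.8],[[0,0,0.03],[-0.06,0.38,0.07],0.8]]'
python3 - <<'E'
from h import *
from plant import r
go((.4405,-.308,.033),-.075)
s=r.snapshot("scene"); pickle.dump(s,open("scene2.pkl","wb"))
cv2.imwrite("pics/sc2.png",cv2.resize(s["image"][:300,80:,::-1],(792,550),interpolation=cv2.INTER_CUBIC))
E
```

```text
clock: 8.95
tool_pos: [0.4828, 0.1068, 0.2002]
eef_rot: [1.0, -0.024, 0.0, 0.0]
contact_force: [0.7, 0.2, -0.8]
opening: 0.8
clock: 9.95
tool_pos: [0.4041, -0.2711, 0.1289]
eef_rot: [0.999, -0.041, -0.001, 0.001]
contact_force: [0.5, 0.3, -0.1]
opening: 0.8
t 9.95 pos [ 0.4041 -0.2711  0.1289] xyaw -0.0815 shift [0.0394 0.0337 0.0958] F [ 0.5  0.3 -0.1] open 0.8
turn z -0.0065 alt 3.135
```

View pics/sc2.png

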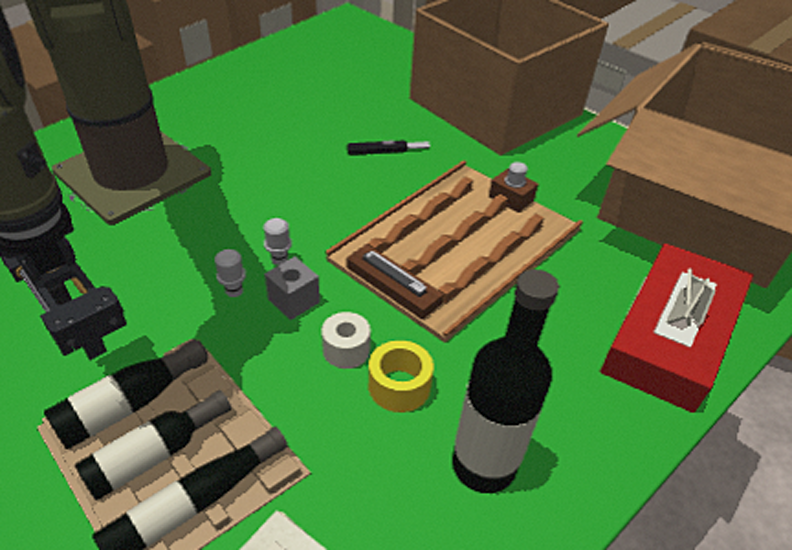

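The view shows the stopper seated in the block at (516,180). The gripper is short of the sparkling bottle, so I correct the position first and then descend.

```bash
python3 -m pendant '[[[0,0,0],[0.015,0.01,0],0.8],[[0,0,0],[0.035,0.025,0],0.8],[[0,0,0],[0.04,0.029,0.01],0.8],[[0,0,0],[0.04,0.029,0.02],0.8],[[0,0,0],[0.04,0.029,0.02],0.8]]'
python3 -c "
from h import *
go((.4405,-.308,.033),-.075)"
```

```text
clock: 10.5
tool_pos: [0.4417, -0.2975, 0.1086]
eef_rot: [0.999, -0.037, -0.002, -0.001]
contact_force: [-0.7, 0.3, 0.2]
opening: 0.802
t 10.5 pos [ 0.4417 -0.2975  0.1086] xyaw -0.0744 shift [-0.0001  0.0108  0.0755] F [-0.7  0.3  0.2] open 0.802
turn z 0.0006 alt -3.141
```

```bash
python3 -m pendant '[[[0,0,0],[0,0.004,0.015],0.8],[[0,0,0],[0,0.008,0.035],0.8],[[0,0,0],[0,0.008,0.055],0.8],[[0,0,0],[0,0.008,0.07],0.8],[[0,0,0],[0,0.008,0.075],0.8],[[0,0,0],[0,0.008,0.075],0.8],[[0,0,0],[0,0.008,0.075],0.7],[[0,0,0],[0,0.008,0.075],0.6],[[0,0,0],[0,0.008,0.075],0.4],[[0,0,0],[0,0.008,0.075],0.4]]' 40
python3 -m pendant '[[[0,0,0],[0,0,0],0.3],[[0,0,0],[0,0,0],0.3],[[0,0,0],[0,0,0],0.3]]' 45
python3 -c "
from h import *
go((.46,0,.2),-1.54)"
```

```text
clock: 11.5
tool_pos: [0.4397, -0.3077, 0.0356]
eef_rot: [0.999, -0.039, -0.003, -0.0]
contact_force: [-5.0, 0.0, 2.2]
opening: 0.601
clock: 11.8
tool_pos: [0.4397, -0.3077, 0.0356]
eef_rot: [0.999, -0.039, -0.003, -0.0]
contact_force: [-4.4, 0.1, 1.8]
opening: 0.601
t 11.8 pos [ 0.4397 -0.3077  0.0356] xyaw -0.0772 shift [-0.0044 -0.3085 -0.1642] F [-4.4  0.1  1.8] open 0.601
turn z 1.4628 alt -1.6788
```

```bash
python3 -m pendant '[[[0,0,0],[0,0,-0.005],0.3],[[0,0,0],[0,0,-0.015],0.3],[[0,0,0],[0,0,-0.035],0.3],[[0,0,0],[0,0,-0.065],0.3],[[0,0,0],[0,0,-0.1],0.3],[[0,0,0],[0,0,-0.13],0.3],[[0,0,0],[0,0,-0.15],0.3],[[0,0,0],[0,0,-0.155],0.3]]'
python3 -m pendant '[[[0,0,0.03],[0,-0.01,0],0.3],[[0,0,0.1],[0,-0.03,0],0.3],[[0,0,0.2],[0,-0.06,0],0.3],[[0,0,0.32],[0,-0.1,0],0.3],[[0,0,0.44],[0,-0.14,0],0.3],[[0,0,0.56],[0,-0.18,0],0.3],[[0,0,0.68],[-0.005,-0.22,0],0.3],[[0,0,0.8],[-0.005,-0.26,0],0.3],[[0,0,0.92],[-0.005,-0.3,0],0.3],[[0,0,1.04],[-0.005,-0.34,0],0.3]]'
python3 -c "
from h import *
go((.4719,.345,.16),-1.538)"
```

```text
clock: 12.6
tool_pos: [0.4446, -0.3085, 0.1933]
eef_rot: [0.999, -0.038, 0.003, 0.001]
contact_force: [1.3, 0.2, -4.2]
opening: 0.6
clock: 13.6
tool_pos: [0.4632, 0.0336, 0.1898]
eef_rot: [0.847, -0.531, -0.0, 0.0]
contact_force: [0.6, 0.2, -4.4]
opening: 0.603
t 13.6 pos [0.4632 0.0336 0.1898] xyaw -1.1203 shift [-0.2765 -0.1434  0.0299] F [ 0.6  0.2 -4.4] open 0.603
turn z 0.4177 alt -2.7239
```

```bash
python3 -m pendant '[[[0,0,0.08],[-0.035,-0.018,0],0.3],[[0,0,0.16],[-0.07,-0.036,0],0.3],[[0,0,0.24],[-0.105,-0.055,0],0.3],[[0,0,0.32],[-0.14,-0.073,0],0.3],[[0,0,0.39],[-0.175,-0.09,0],0.3],[[0,0,0.415],[-0.21,-0.108,0],0.3],[[0,0,0.415],[-0.245,-0.126,0.01],0.3],[[0,0,0.415],[-0.265,-0.138,0.02],0.3],[[0,0,0.415],[-0.275,-0.143,0.03],0.3],[[0,0,0.415],[-0.275,-0.143,0.03],0.3]]'
python3 -m pendant '[[[0,0,0],[0,0,0.01],0.3],[[0,0,0],[0,0,0.02],0.3],[[0,0,0],[0,0,0.03],0.3],[[0,0,0],[0,0,0.035],0.3],[[0,0,0],[0,0,0.035],0.3]]'
python3 - <<'E'
from h import *
from plant import r
go((.4719,.345,.048),-1.538)
s=r.snapshot("scene"); pickle.dump(s,open("scene3.pkl","wb"))
cv2.imwrite("pics/sc3.png",cv2.resize(s["image"][40:200,230:440,::-1],(788,600),interpolation=cv2.INTER_CUBIC))
E
```

```text
clock: 14.6
tool_pos: [0.4693, 0.3426, 0.158]
eef_rot: [0.722, -0.692, -0.001, 0.002]
contact_force: [-0.1, -0.4, -3.6]
opening: 0.6
clock: 15.1
tool_pos: [0.4709, 0.3407, 0.1243]
eef_rot: [0.721, -0.693, -0.0, 0.001]
contact_force: [0.2, 0.0, -3.4]
opening: 0.6
t 15.1 pos [0.4709 0.3407 0.1243] xyaw -1.5318 shift [-0.0043 -0.0013  0.0763] F [ 0.2  0.  -3.4] open 0.6
turn z 0.0062 alt -3.1354
```

View pics/sc3.png

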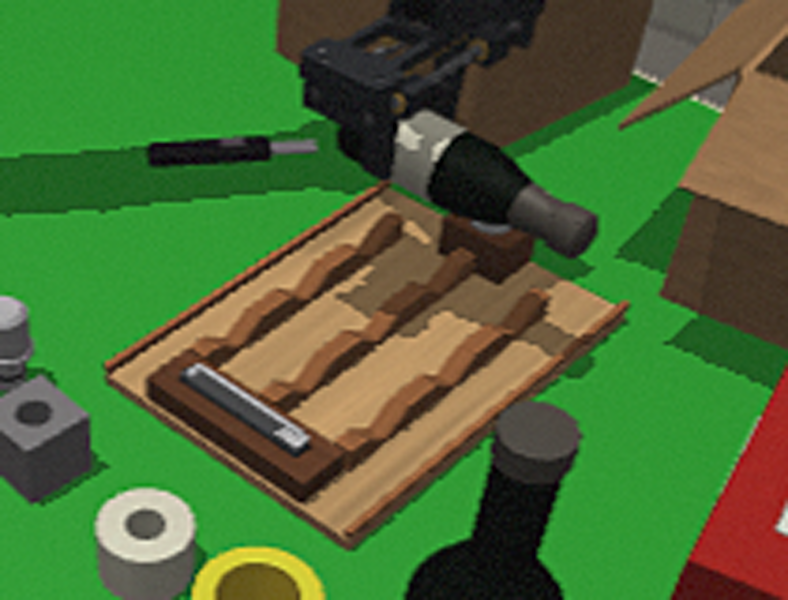

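Sparkling hangs level over the +y side, neck away from the robot. Lowering it.

```bash
python3 -m pendant '[[[0,0,0.005],[-0.004,-0.001,0.01],0.3],[[0,0,0.005],[-0.004,-0.001,0.025],0.3],[[0,0,0.005],[-0.004,-0.001,0.04],0.3],[[0,0,0.005],[-0.004,-0.001,0.052],0.3],[[0,0,0.005],[-0.004,-0.001,0.06],0.3],[[0,0,0.005],[-0.004,-0.001,0.062],0.3],[[0,0,0.005],[-0.004,-0.001,0.062],0.3]]'
python3 -c "
from h import *
go((.4719,.345,.048),-1.538)"
```

```text
clock: 15.85
tool_pos: [0.4722, 0.3453, 0.0629]
eef_rot: [0.719, -0.695, 0.0, 0.0]
contact_force: [0.1, -0.7, -3.7]
opening: 0.601
t 15.85 pos [0.4722 0.3453 0.0629] xyaw -1.5362 shift [0.0003 0.0003 0.0149] F [ 0.1 -0.7 -3.7] open 0.601
turn z 0.0018 alt -3.1398
```

```bash
python3 -m pendant '[[[0,0,0],[0,0,0.003],0.3],[[0,0,0],[0,0,0.006],0.3],[[0,0,0],[0,0,0.009],0.3],[[0,0,0],[0,0,0.011],0.3],[[0,0,0],[0,0,0.012],0.3],[[0,0,0],[0,0,0.013],0.3],[[0,0,0],[0,0,0.013],0.3]]'
python3 -c "
from h import *
go((.4719,.345,.048),-1.538)"
```

```text
clock: 16.55
tool_pos: [0.4721, 0.3455, 0.0501]
eef_rot: [0.719, -0.695, -0.0, 0.0]
contact_force: [0.3, -0.8, -4.0]
opening: 0.604
t 16.55 pos [0.4721 0.3455 0.0501] xyaw -1.536 shift [0.0005 0.0003 0.0021] F [ 0.3 -0.8 -4. ] open 0.604
turn z 0.002 alt -3.1396
```

```bash
python3 -m pendant '[[[0,0,0],[0,0,0.001],0.3],[[0,0,0],[0,0,0.002],0.3],[[0,0,0],[0,0,0.003],0.3],[[0,0,0],[0,0,0.003],0.3]]'
python3 -c "
from h import *
go((.4719,.345,.048),-1.538)"
```

```text
clock: 16.95
tool_pos: [0.4721, 0.3454, 0.0487]
eef_rot: [0.719, -0.695, -0.0, -0.0]
contact_force: [-3.9, -1.7, 10.4]
opening: 0.6
t 16.95 pos [0.4721 0.3454 0.0487] xyaw -1.5365 shift [0.0003 0.0003 0.0007] F [-3.9 -1.7 10.4] open 0.6
turn z 0.0015 alt -3.1401
```

```bash
python3 -m pendant '[[[0,0,0],[0,0,0],0.68],[[0,0,0],[0,0,0],0.74],[[0,0,0],[0,0,0],0.74],[[0,0,0],[0,0,-0.01],0.74],[[0,0,0],[0,0,-0.04],0.74],[[0,0,0],[0,0,-0.08],0.74],[[0,0,0],[0,0,-0.12],0.74],[[0,0,0],[0,0,-0.15],0.74],[[0,0,0],[0,0,-0.15],0.74]]'
python3 - <<'E'
from h import *
from plant import r
go((.525,-.302,.1),-.075)
s=r.snapshot("scene"); pickle.dump(s,open("scene4.pkl","wb"))
cv2.imwrite("pics/sc4.png",cv2.resize(s["image"][40:200,230:440,::-1],(788,600),interpolation=cv2.INTER_CUBIC))
E
```

```text
clock: 17.85
tool_pos: [0.4749, 0.3464, 0.202]
eef_rot: [0.719, -0.695, 0.001, -0.004]
contact_force: [0.2, 0.3, -0.5]
opening: 0.739
t 17.85 pos [0.4749 0.3464 0.202 ] xyaw -1.5363 shift [ 0.6502 -0.0269  0.0994] F [ 0.2  0.3 -0.5] open 0.739
turn z -1.4613 alt 1.6803
```

View pics/sc4.png

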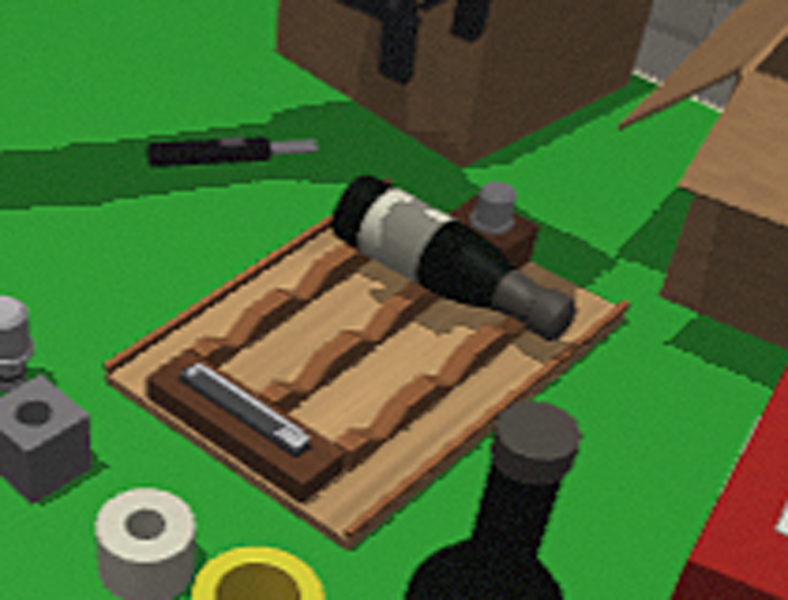

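Sparkling lies in its notches and the stopper is home. Next, the claret.

```bash
python3 -m pendant '[[[0,0,-0.06],[0.015,0,0],0.74],[[0,0,-0.2],[0.05,0,0],0.74],[[0,0,-0.34],[0.095,-0.002,0],0.74],[[0,0,-0.48],[0.14,-0.004,0],0.74],[[0,0,-0.62],[0.185,-0.006,0],0.74],[[0,0,-0.76],[0.23,-0.01,0],0.74],[[0,0,-0.9],[0.275,-0.012,0],0.74],[[0,0,-1.04],[0.32,-0.014,0],0.74],[[0,0,-1.18],[0.365,-0.016,0],0.74],[[0,0,-1.32],[0.41,-0.018,0],0.74]]'
python3 -c "
from h import *
go((.525,-.302,.1),-.075)"
```

```text
clock: 18.9
tool_pos: [0.5035, -0.0651, 0.1962]
eef_rot: [0.994, -0.105, -0.001, -0.0]
contact_force: [0.8, -0.5, -1.4]
opening: 0.74
t 18.9 pos [ 0.5035 -0.0651  0.1962] xyaw -0.2099 shift [0.0706 0.2272 0.096 ] F [ 0.8 -0.5 -1.4] open 0.74
turn z -0.1349 alt 3.0067
```

```bash
python3 -m pendant '[[[0,0,-0.08],[0.014,0.045,0],0.74],[[0,0,-0.135],[0.028,0.09,0.01],0.74],[[0,0,-0.135],[0.042,0.135,0.02],0.74],[[0,0,-0.135],[0.055,0.175,0.04],0.74],[[0,0,-0.135],[0.065,0.21,0.06],0.74],[[0,0,-0.135],[0.07,0.224,0.08],0.74],[[0,0,-0.135],[0.071,0.227,0.09],0.74],[[0,0,-0.135],[0.071,0.227,0.09],0.74],[[0,0,-0.135],[0.071,0.227,0.09],0.74]]'
python3 -c "
from h import *
go((.525,-.302,.030),-.075)"
```

```text
clock: 19.8
tool_pos: [0.5254, -0.2984, 0.1071]
eef_rot: [0.999, -0.039, -0.0, -0.001]
contact_force: [-0.5, 0.7, -0.0]
opening: 0.741
t 19.8 pos [ 0.5254 -0.2984  0.1071] xyaw -0.0789 shift [-0.0001  0.0037  0.0771] F [-0.5  0.7 -0. ] open 0.741
turn z -0.0039 alt 3.1377
```

```bash
python3 -m pendant '[[[0,0,0],[0,0.002,0.015],0.74],[[0,0,0],[0,0.002,0.035],0.74],[[0,0,0],[0,0.002,0.055],0.74],[[0,0,0],[0,0.002,0.07],0.74],[[0,0,0],[0,0.002,0.077],0.74],[[0,0,0],[0,0.002,0.077],0.74],[[0,0,0],[0,0.002,0.077],0.65],[[0,0,0],[0,0.002,0.077],0.55],[[0,0,0],[0,0.002,0.077],0.3],[[0,0,0],[0,0.002,0.077],0.3]]' 45
python3 -m pendant '[[[0,0,0],[0,0,0],0.3],[[0,0,0],[0,0,0],0.3],[[0,0,0],[0,0,0],0.3]]' 45
python3 -c "
from h import *
go((.525,-.302,.030),-.075)"
```

```text
clock: 20.8
tool_pos: [0.5244, -0.3028, 0.0309]
eef_rot: [0.999, -0.041, -0.0, 0.0]
contact_force: [-3.2, 0.2, 6.7]
opening: 0.531
clock: 21.1
tool_pos: [0.5244, -0.3028, 0.0309]
eef_rot: [0.999, -0.041, -0.0, 0.0]
contact_force: [-2.8, 0.8, 5.1]
opening: 0.534
t 21.1 pos [ 0.5244 -0.3028  0.0309] xyaw -0.0813 shift [ 0.0006 -0.0008  0.0009] F [-2.8  0.8  5.1] open 0.534
turn z -0.0063 alt 3.1353
```

```bash
python3 -m pendant '[[[0,0,0],[0,0,-0.005],0.3],[[0,0,0],[0,0,-0.015],0.3],[[0,0,0],[0,0,-0.035],0.3],[[0,0,0],[0,0,-0.065],0.3],[[0,0,0],[0,0,-0.1],0.3],[[0,0,0],[0,0,-0.13],0.3],[[0,0,0],[0,0,-0.15],0.3],[[0,0,0],[0,0,-0.16],0.3]]'
python3 -m pendant '[[[0,0,0.03],[0,-0.01,0],0.3],[[0,0,0.1],[-0.005,-0.03,0],0.3],[[0,0,0.2],[-0.01,-0.06,0],0.3],[[0,0,0.32],[-0.016,-0.1,0],0.3],[[0,0,0.44],[-0.022,-0.14,0],0.3],[[0,0,0.56],[-0.029,-0.18,0],0.3],[[0,0,0.68],[-0.035,-0.22,0],0.3],[[0,0,0.8],[-0.042,-0.26,0],0.3],[[0,0,0.92],[-0.048,-0.3,0],0.3],[[0,0,1.04],[-0.054,-0.34,0],0.3]]'
python3 -c "
from h import *
go((.4851,.1894,.12),-1.538)"
```

```text
clock: 21.9
tool_pos: [0.526, -0.303, 0.1928]
eef_rot: [0.999, -0.04, 0.002, 0.001]
contact_force: [0.7, -0.7, -3.0]
opening: 0.532
clock: 22.9
tool_pos: [0.498, 0.0426, 0.1899]
eef_rot: [0.846, -0.534, -0.0, 0.0]
contact_force: [1.4, 0.8, -3.0]
opening: 0.532
t 22.9 pos [0.498  0.0426 0.1899] xyaw -1.1256 shift [-0.138  -0.0516  0.07  ] F [ 1.4  0.8 -3. ] open 0.532
turn z 0.4124 alt -2.7291
```

```bash
python3 -m pendant '[[[0,0,0.1],[-0.03,-0.011,0],0.3],[[0,0,0.2],[-0.06,-0.022,0],0.3],[[0,0,0.3],[-0.09,-0.033,0],0.3],[[0,0,0.39],[-0.115,-0.043,0.005],0.3],[[0,0,0.41],[-0.132,-0.049,0.015],0.3],[[0,0,0.41],[-0.138,-0.051,0.03],0.3],[[0,0,0.41],[-0.138,-0.051,0.045],0.3],[[0,0,0.41],[-0.138,-0.051,0.06],0.3],[[0,0,0.41],[-0.138,-0.051,0.07],0.3],[[0,0,0.41],[-0.138,-0.051,0.07],0.3]]'
python3 -c "
from h import *
go((.4851,.1894,.06),-1.538)"
```

```text
clock: 23.9
tool_pos: [0.4836, 0.1871, 0.119]
eef_rot: [0.721, -0.693, -0.001, 0.001]
contact_force: [-0.2, 0.1, -3.0]
opening: 0.533
t 23.9 pos [0.4836 0.1871 0.119 ] xyaw -1.5308 shift [-0.0022 -0.0018  0.0589] F [-0.2  0.1 -3. ] open 0.533
turn z 0.0072 alt -3.1344
```

```bash
python3 -m pendant '[[[0,0,0.005],[-0.002,-0.001,0.01],0.3],[[0,0,0.005],[-0.002,-0.001,0.025],0.3],[[0,0,0.005],[-0.002,-0.001,0.04],0.3],[[0,0,0.005],[-0.002,-0.001,0.052],0.3],[[0,0,0.005],[-0.002,-0.001,0.058],0.3],[[0,0,0.005],[-0.002,-0.001,0.06],0.3],[[0,0,0.005],[-0.002,-0.001,0.063],0.3],[[0,0,0.005],[-0.002,-0.001,0.066],0.3],[[0,0,0.005],[-0.002,-0.001,0.069],0.3],[[0,0,0.005],[-0.002,-0.001,0.071],0.3]]'
python3 -c "
from h import *
go((.4851,.1894,.043),-1.538)"
```

```text
clock: 24.9
tool_pos: [0.4855, 0.1893, 0.0491]
eef_rot: [0.719, -0.695, 0.0, -0.0]
contact_force: [-0.3, -0.1, -3.6]
opening: 0.532
t 24.9 pos [0.4855 0.1893 0.0491] xyaw -1.5359 shift [-0.0001  0.0004  0.0061] F [-0.3 -0.1 -3.6] open 0.532
turn z 0.0021 alt -3.1395
```

```bash
python3 -m pendant '[[[0,0,0],[0,0,0.002],0.3],[[0,0,0],[0,0,0.003],0.3],[[0,0,0],[0,0,0.004],0.3],[[0,0,0],[0,0,0.005],0.3],[[0,0,0],[0,0,0.006],0.3],[[0,0,0],[0,0,0.006],0.3]]'
python3 -c "
from h import *
go((.4851,.1894,.043),-1.538)"
```

```text
clock: 25.5
tool_pos: [0.4855, 0.1891, 0.0436]
eef_rot: [0.719, -0.695, -0.0, -0.0]
contact_force: [-2.1, 0.1, 2.5]
opening: 0.534
t 25.5 pos [0.4855 0.1891 0.0436] xyaw -1.5363 shift [-0.0003  0.0004  0.0006] F [-2.1  0.1  2.5] open 0.534
turn z 0.0017 alt -3.1399
```

```bash
python3 -m pendant '[[[0,0,0],[0,0,0.001],0.55],[[0,0,0],[0,0,0.001],0.61],[[0,0,0],[0,0,0],0.61],[[0,0,0],[0,0,-0.01],0.61],[[0,0,0],[0,0,-0.04],0.61],[[0,0,0],[0,0,-0.08],0.61],[[0,0,0],[0,0,-0.12],0.65],[[0,0,0],[0,0,-0.15],0.65],[[0,0,0],[0,0,-0.15],0.65]]'
python3 - <<'E'
from h import *
from plant import r
go((.6077,-.311,.1),-.076)
s=r.snapshot("scene"); pickle.dump(s,open("scene5.pkl","wb"))
cv2.imwrite("pics/sc5.png",cv2.resize(s["image"][40:200,230:440,::-1],(788,600),interpolation=cv2.INTER_CUBIC))
E
```

```text
clock: 26.4
tool_pos: [0.4879, 0.1897, 0.1975]
eef_rot: [0.719, -0.695, 0.002, -0.004]
contact_force: [-0.1, 0.0, -0.2]
opening: 0.65
t 26.4 pos [0.4879 0.1897 0.1975] xyaw -1.536 shift [ 0.5048 -0.1015  0.097 ] F [-0.1  0.  -0.2] open 0.65
turn z -1.46 alt 1.6815
```

View pics/sc5.png

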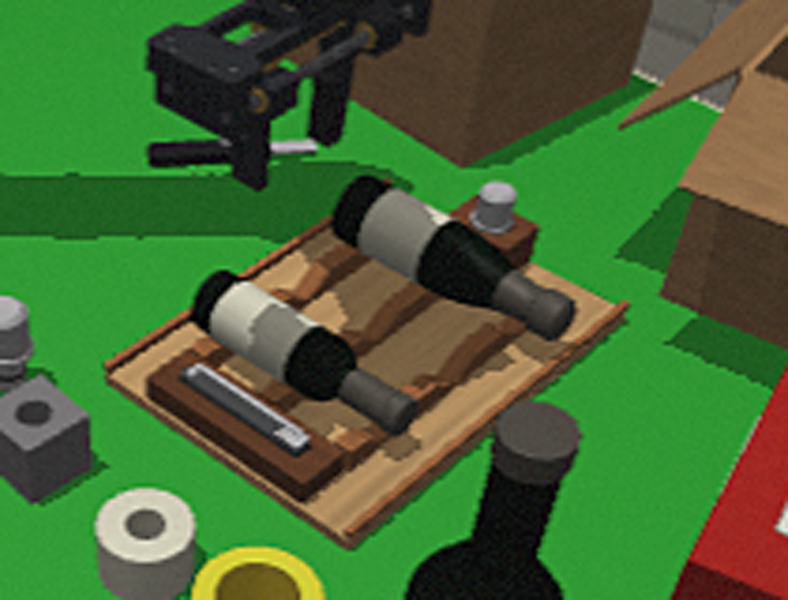

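Claret lies in the -y notches, neck away from the robot. Now the flute.

```bash
python3 -m pendant '[[[0,0,-0.06],[0.015,0,0],0.65],[[0,0,-0.2],[0.05,-0.005,0],0.65],[[0,0,-0.34],[0.09,-0.01,0],0.65],[[0,0,-0.48],[0.13,-0.016,0],0.65],[[0,0,-0.62],[0.17,-0.025,0],0.65],[[0,0,-0.76],[0.21,-0.035,0],0.65],[[0,0,-0.9],[0.25,-0.045,0],0.65],[[0,0,-1.04],[0.29,-0.055,0],0.65],[[0,0,-1.18],[0.33,-0.065,0],0.65],[[0,0,-1.32],[0.37,-0.075,0],0.65]]'
python3 -c "
from h import *
go((.6077,-.311,.1),-.076)"
```

```text
clock: 27.45
tool_pos: [0.5728, -0.1792, 0.1919]
eef_rot: [0.994, -0.105, -0.001, -0.001]
contact_force: [0.5, 0.2, 0.8]
opening: 0.649
t 27.45 pos [ 0.5728 -0.1792  0.1919] xyaw -0.2103 shift [0.0619 0.1217 0.0917] F [0.5 0.2 0.8] open 0.649
turn z -0.1343 alt 3.0073
```

```bash
python3 -m pendant '[[[0,0,-0.08],[0.015,0.03,0],0.65],[[0,0,-0.134],[0.035,0.07,0.01],0.65],[[0,0,-0.134],[0.052,0.1,0.03],0.65],[[0,0,-0.134],[0.061,0.119,0.05],0.65],[[0,0,-0.134],[0.062,0.122,0.07],0.65],[[0,0,-0.134],[0.062,0.122,0.085],0.65],[[0,0,-0.134],[0.062,0.122,0.085],0.65],[[0,0,-0.134],[0.062,0.122,0.085],0.65]]'
python3 -c "
from h import *
go((.6077,-.311,.028),-.076)"
```

```text
clock: 28.25
tool_pos: [0.6078, -0.3091, 0.1079]
eef_rot: [0.999, -0.04, -0.0, -0.001]
contact_force: [0.9, -0.1, 0.6]
opening: 0.652
t 28.25 pos [ 0.6078 -0.3091  0.1079] xyaw -0.0807 shift [0.0001 0.002  0.0799] F [ 0.9 -0.1  0.6] open 0.652
turn z -0.0047 alt 3.1369
```

```bash
python3 -m pendant '[[[0,0,0],[0,0.001,0.015],0.65],[[0,0,0],[0,0.001,0.035],0.65],[[0,0,0],[0,0.001,0.055],0.65],[[0,0,0],[0,0.001,0.07],0.65],[[0,0,0],[0,0.001,0.079],0.65],[[0,0,0],[0,0.001,0.079],0.65],[[0,0,0],[0,0.001,0.079],0.55],[[0,0,0],[0,0.001,0.079],0.3],[[0,0,0],[0,0.001,0.079],0.3],[[0,0,0],[0,0.001,0.079],0.3]]' 45
python3 -m pendant '[[[0,0,0],[0,0,0],0.3],[[0,0,0],[0,0,0],0.3],[[0,0,0],[0,0,0],0.3]]' 45
python3 -m pendant '[[[0,0,0],[0,0,-0.005],0.3],[[0,0,0],[0,0,-0.015],0.3],[[0,0,0],[0,0,-0.035],0.3],[[0,0,0],[0,0,-0.065],0.3],[[0,0,0],[0,0,-0.1],0.3],[[0,0,0],[0,0,-0.13],0.3],[[0,0,0],[0,0,-0.15],0.3],[[0,0,0],[0,0,-0.16],0.3]]'
python3 -c "
from h import *
go((.5525,.2697,.12),1.604)"
```

```text
clock: 29.25
tool_pos: [0.608, -0.3117, 0.0302]
eef_rot: [0.999, -0.041, 0.0, 0.0]
contact_force: [-1.7, 0.3, 4.6]
opening: 0.475
clock: 29.55
tool_pos: [0.608, -0.3118, 0.0301]
eef_rot: [0.999, -0.041, 0.0, 0.0]
contact_force: [-1.8, 0.3, 5.8]
opening: 0.472
clock: 30.35
tool_pos: [0.6084, -0.3118, 0.1916]
eef_rot: [0.999, -0.041, 0.001, 0.001]
contact_force: [-0.3, -0.0, -4.3]
opening: 0.477
t 30.35 pos [ 0.6084 -0.3118  0.1916] xyaw -0.082 shift [-0.1035 -0.575   0.0707] F [-0.3 -0.  -4.3] open 0.477
turn z 1.4556 alt -1.686
```

```bash
python3 -m pendant '[[[0,0,-0.03],[-0.002,-0.01,0],0.3],[[0,0,-0.1],[-0.006,-0.03,0],0.3],[[0,0,-0.21],[-0.012,-0.06,0],0.3],[[0,0,-0.33],[-0.02,-0.1,0],0.3],[[0,0,-0.45],[-0.028,-0.14,0],0.3],[[0,0,-0.57],[-0.036,-0.18,0],0.3],[[0,0,-0.69],[-0.044,-0.22,0],0.3],[[0,0,-0.81],[-0.052,-0.26,0],0.3],[[0,0,-0.93],[-0.06,-0.3,0],0.3],[[0,0,-1.05],[-0.068,-0.34,0],0.3]]'
python3 -c "
from h import *
go((.5525,.2697,.12),1.604)"
```

```text
clock: 31.35
tool_pos: [0.5658, 0.0353, 0.1879]
eef_rot: [0.883, 0.469, -0.001, -0.001]
contact_force: [2.4, 0.5, -3.2]
opening: 0.473
t 31.35 pos [0.5658 0.0353 0.1879] xyaw 0.9752 shift [ 0.1867 -0.1423  0.068 ] F [ 2.4  0.5 -3.2] open 0.473
turn z -0.6288 alt 2.5128
```

```bash
python3 -m pendant '[[[0,0,-0.11],[0.028,-0.021,0],0.3],[[0,0,-0.22],[0.056,-0.042,0],0.3],[[0,0,-0.33],[0.084,-0.063,0],0.3],[[0,0,-0.44],[0.112,-0.085,0],0.3],[[0,0,-0.54],[0.14,-0.107,0],0.3],[[0,0,-0.61],[0.165,-0.126,0],0.3],[[0,0,-0.628],[0.182,-0.138,0.01],0.3],[[0,0,-0.628],[0.187,-0.142,0.025],0.3],[[0,0,-0.628],[0.187,-0.142,0.04],0.3],[[0,0,-0.628],[0.187,-0.142,0.05],0.3]]'
python3 -m pendant '[[[0,0,0],[0,0,0.01],0.3],[[0,0,0],[0,0,0.015],0.3],[[0,0,0],[0,0,0.015],0.3]]'
python3 -c "
from h import *
go((.5525,.2697,.06),1.604)"
```

```text
clock: 32.35
tool_pos: [0.5551, 0.2657, 0.1363]
eef_rot: [0.698, 0.716, -0.003, -0.0]
contact_force: [-0.3, -0.9, -3.8]
opening: 0.478
clock: 32.65
tool_pos: [0.5564, 0.2667, 0.1234]
eef_rot: [0.698, 0.716, -0.001, -0.0]
contact_force: [-0.2, 0.2, -4.3]
opening: 0.477
t 32.65 pos [0.5564 0.2667 0.1234] xyaw 1.5954 shift [ 0.0032 -0.0038  0.0634] F [-0.2  0.2 -4.3] open 0.477
turn z -0.0086 alt 3.133
```

```bash
python3 -m pendant '[[[0,0,-0.006],[0.003,-0.003,0.01],0.3],[[0,0,-0.006],[0.003,-0.003,0.025],0.3],[[0,0,-0.006],[0.003,-0.003,0.04],0.3],[[0,0,-0.006],[0.003,-0.003,0.052],0.3],[[0,0,-0.006],[0.003,-0.003,0.06],0.3],[[0,0,-0.006],[0.003,-0.003,0.065],0.3],[[0,0,-0.006],[0.003,-0.003,0.068],0.3],[[0,0,-0.006],[0.003,-0.003,0.07],0.3],[[0,0,-0.006],[0.003,-0.003,0.072],0.3],[[0,0,-0.006],[0.003,-0.003,0.074],0.3]]'
python3 -c "
from h import *
go((.5525,.2697,.042),1.604)"
```

```text
clock: 33.65
tool_pos: [0.554, 0.2706, 0.0505]
eef_rot: [0.696, 0.718, 0.0, 0.0]
contact_force: [0.1, 0.3, -2.6]
opening: 0.476
t 33.65 pos [0.554  0.2706 0.0505] xyaw 1.6019 shift [-0.0009 -0.0015  0.0085] F [ 0.1  0.3 -2.6] open 0.476
turn z -0.0021 alt 3.1395
```

```bash
python3 -m pendant '[[[0,0,0],[0,-0.001,0.002],0.3],[[0,0,0],[0,-0.001,0.004],0.3],[[0,0,0],[0,-0.001,0.005],0.3],[[0,0,0],[0,-0.001,0.006],0.3],[[0,0,0],[0,-0.001,0.007],0.3],[[0,0,0],[0,-0.001,0.008],0.3],[[0,0,0],[0,-0.001,0.008],0.3]]'
python3 -c "
from h import *
go((.5525,.2697,.042),1.604)"
```

```text
clock: 34.35
tool_pos: [0.5529, 0.2704, 0.0436]
eef_rot: [0.696, 0.718, 0.0, 0.0]
contact_force: [-2.1, -1.2, 7.1]
opening: 0.475
t 34.35 pos [0.5529 0.2704 0.0436] xyaw 1.6019 shift [-0.0007 -0.0004  0.0016] F [-2.1 -1.2  7.1] open 0.475
turn z -0.0021 alt 3.1395
```

```bash
python3 -m pendant '[[[0,0,0],[0,0,0],0.52],[[0,0,0],[0,0,0],0.57],[[0,0,0],[0,0,0],0.57],[[0,0,0],[0,0,-0.01],0.57],[[0,0,0],[0,0,-0.04],0.57],[[0,0,0],[0,0,-0.08],0.57],[[0,0,0],[0,0,-0.12],0.57],[[0,0,0],[0,0,-0.15],0.57],[[0,0,0],[0,0.04,-0.16],0.57],[[0,0,0],[0,0.06,-0.16],0.57]]'
python3 -c "
from h import *
go((.45,.0,.25))"
```

```text
clock: 35.35
tool_pos: [0.6161, 0.2727, 0.2061]
eef_rot: [0.696, 0.718, 0.003, 0.001]
contact_force: [0.5, -0.2, -0.5]
opening: 0.57
t 35.35 pos [0.6161 0.2727 0.2061] xyaw 1.601 shift [-0.2674 -0.174  -0.0458] F [ 0.5 -0.2 -0.5] open 0.57
```

```bash
python3 -m pendant '[[[0,0,0],[-0.02,-0.015,-0.01],0.57],[[0,0,0],[-0.055,-0.038,-0.02],0.57],[[0,0,0],[-0.09,-0.06,-0.03],0.57],[[0,0,0],[-0.125,-0.083,-0.04],0.57],[[0,0,0],[-0.16,-0.105,-0.045],0.57],[[0,0,0],[-0.195,-0.128,-0.045],0.57],[[0,0,0],[-0.23,-0.15,-0.045],0.57],[[0,0,0],[-0.255,-0.17,-0.045],0.57],[[0,0,0],[-0.267,-0.174,-0.045],0.57],[[0,0,0],[-0.267,-0.174,-0.045],0.57]]'
python3 - <<'E'
from h import *
from plant import r
print(r.get_state()["tool_pos"])
for n in("scene","top"):
    s=r.snapshot(n); pickle.dump(s,open(n+"9.pkl","wb"))
    c=s["image"][40:200,230:440] if n=="scene" else s["image"][170:285,75:220]
    k=3.75 if n=="scene" else 5
    cv2.imwrite(f"pics/{n}9.png",cv2.resize(c[:,:,::-1],None,fx=k,fy=k,interpolation=cv2.INTER_CUBIC))
E
```

```text
clock: 36.35
tool_pos: [0.4472, -0.0014, 0.2477]
eef_rot: [0.697, 0.717, 0.0, 0.001]
contact_force: [0.6, -0.0, 0.2]
opening: 0.574
[ 0.44723716 -0.00135145  0.24774974]
```

View pics/scene9.png

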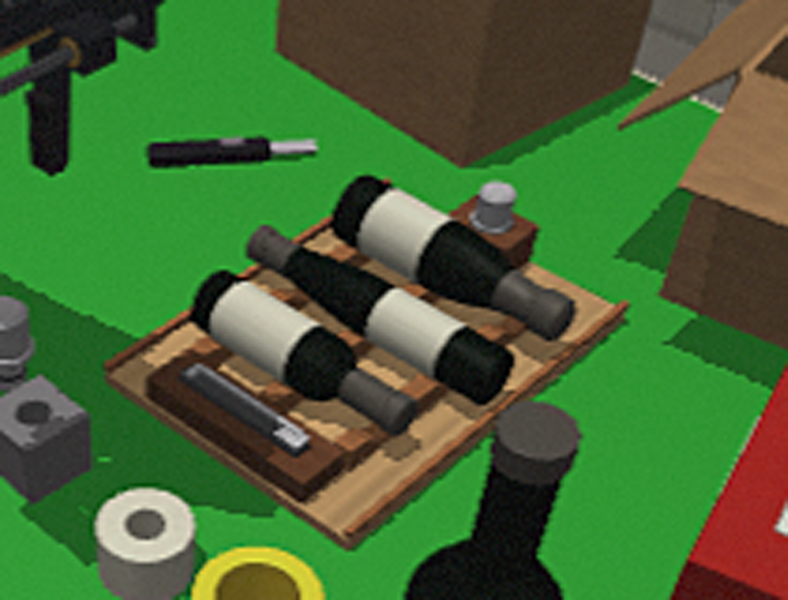

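View pics/top9.png

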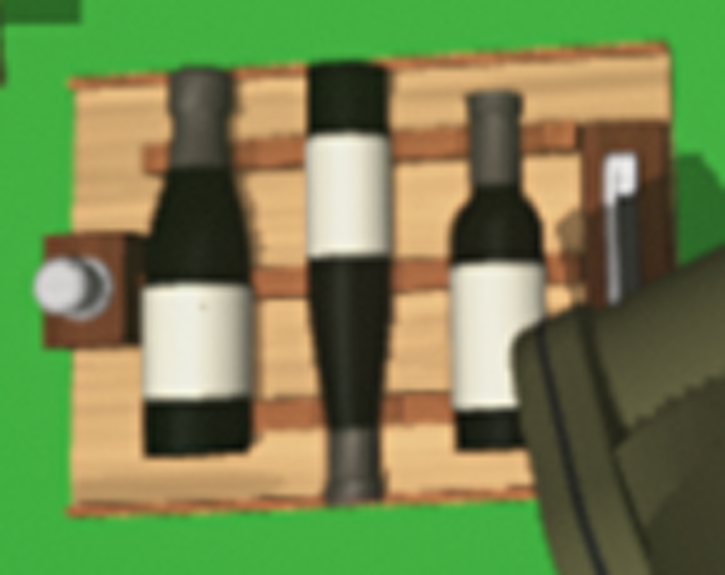

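```bash
python3 - <<'E'
from h import *
s=pickle.load(open("top9.pkl","rb"))
c=np.array([.5175,.2685]);th=.033;Rt=np.array([[np.cos(th),np.sin(th)],[-np.sin(th),np.cos(th)]])
for n,f,m,z,L,o in(("sp",(197,455),(202,68),.049,.2,.058),("fl",(345,62),(355,502),.042,.225,.078),("cl",(485,448),(495,92),.045,.182,.062)):
    a,b=[Rt@(P(s,cr(*q,75,170,5),z)[:2]-c) for q in(f,m)]
    d=b-a;l=np.linalg.norm(d);d/=l; print(n,"len",l.round(4),"dir",d.round(3),"origin tray",((a+b)/2-d*(L/2-o)).round(4))
E
```

```text
sp len 0.1999 dir [ 1.    -0.014] origin tray [-0.0297  0.0775]
fl len 0.2268 dir [-1.   -0.01] origin tray [ 0.0331 -0.0001]
cl len 0.1816 dir [ 0.999 -0.053] origin tray [-0.029  -0.0732]
```

All are within tolerance, so I hand in.

```bash
python3 -c "
from plant import r
print(r.finish_job())"
```

```text
the job is handed in; nothing more can be done
None
```

The gift tray is made up and the job was handed in at about 36 s of the 122 s allowed; the interface reported no verdict.

**Stopper:** I pushed it into the bore until it met 13 N. The tool height then matched the home position within about 0.5 mm, and the later pictures show the flange on the block.

**Bottles:** All three were set down with light contact, about 15 N or less. The last top picture gives these positions in the tray's frame, all within tolerance:

| Bottle | Position x, y (mm) | Target x, y (mm) | Neck |
|---|---|---|---|
| Sparkling (stopper-block side) | -30, +78 | -35, +78 | away from robot |
| Flute (middle) | 33, 0 | 35, 0 | towards robot |
| Claret (other side) | -29, -73 | -35, -78 | away from robot |

**Standing bottle:** It was upright and untouched in the last scene picture, and the gripper was clear of everything.

**Checks that disagreed or were weak:**
- **Bore position:** The two cameras differed by about 5 mm. The insertion itself settled it, and it agreed with the top camera.
- **Claret reading:** The arm partly hid the claret in the last top view, so its sideways and angle readings (5 mm off, 0.05 rad) are less certain.
- **Heights:** I checked bottle heights only by the tool height at contact, which was within about 2 mm.

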